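# Hold the generator cover over its screw holes

### The arm

A 6-joint arm with a two-finger parallel gripper is mounted at the origin on the work surface. World frame = base frame: x ahead of the robot, y to its left, z up, the work surface at z = 0. Lengths are in m, angles in rad, forces in N, time in s.
With the tool pointing down it reaches from about 0.35 to 1 m from the base axis. Payload 7.1 kg.
Tool frame: the origin (TCP) lies between the finger pads; the fingertips stand 22 mm ahead of it and the grasp point (between the pads) lies 3 mm ahead of it; x points along the fingers, y is the direction in which the jaws open and shut, and the axes are right-handed (so a half turn about x gives the same grasp; the last joint's range is limited). The gripper opens to 85 mm and grips with 20 to 120 N. Pads are 22 mm wide; open, the fingers measure 114 mm over their backs; the gripper's body (76 mm by 85 mm) begins 54 mm behind the grasp point. The pads swing forward as they close: fully open they stand 13 mm farther back than shut.
Start: joints at [-1.126, 0.423, 1.63, -0, 1.089, -0.019], TCP at [0.28, -0.559, 0.253] pointing down, gripper open.
Joint ranges: [-3, 3], [-0.9, 2.11], [0.09, 2.58], [-1.31, 4.45], [0.11, 2.69], [-2.54, 2.54]. Speed limits (rad/s): [2.39, 2.39, 3.01, 3.14, 3.14, 3.14].

### API

Orientations are given as a rotation vector (axis times angle).
In Python, from rig import manip gives the robot as it stands. The module is installed in compiled form; this text tells all that it offers. Calls block until the motion is done:
- manip.move_to(position, orientation): joint-space move of the TCP to a pose.
- manip.servo_line(position, orientation=None, rate=0.15): straight line of the TCP; orientation=None keeps the orientation; rate is the mean speed in m/s.
- manip.set_joints(angles): joint-space move.
- manip.command_gripper(opening, f_grip=None): finger opening in m; f_grip is the grip in N (None keeps the last); returns when the fingers have stopped.
- manip.hold(seconds).
- manip.solve_ik(position, orientation): joint angles nearest the present ones, or None.
- manip.camera(name): name is "scene" or "top" or "wrist"; returns a dict with "image" (480x640x3 uint8, red, green, blue), "fx", "fy", "cx", "cy" (pixels), "cam_to_world" (4x4, takes a point from camera to world coordinates); the wrist camera has in their place "mount" (4x4, takes a point from camera to tool coordinates, whose origin is the TCP and whose axes are the tool frame's). Camera axes: x right, y down, z forward; pixel columns grow to the right and rows downward; lengths in m; the calibration is good to about 2 mm. A picture is of the moment at which its call begins: read the wrist's pose just before it. There is no depth.
A pose or a line that the arm cannot do raises manip.IKError and nothing moves.
- manip.sign_off(): hands the job in, once; it reports no verdict.
Readings, each from a call of its own:
- manip.get_time(): time.
- manip.get_joint_positions(): joint angles.
- manip.get_joint_vel(): joint speeds.
- manip.get_tau(): joint torques, N m.
- manip.get_position(): TCP position.
- manip.get_ee_rot(): TCP orientation.
- manip.get_contact_force(): force on the tool from outside, world axes, zero at the start.
- manip.get_torque(): the same for the moment, N m.
- manip.get_width(): finger opening in m.
Only numpy, scipy, OpenCV 4.12 (cv2) and the standard library are available. Lean on these libraries where they do the work, as an engineer would, in place of code of your own. Each camera call takes 0.05 s, during which the arm holds its last target. There are 200 camera calls.

### The job

Pick up the yellow three-eared generator cover and, well clear of the bench and the engine, tip it about 30 degrees for a moment so that its sealing face can be looked at, then bring it level again. Finish while holding it level and still, about 15 mm above the engine's open chamber, its three holes lined up with the three threaded holes, so that a colleague can start the screws: do not let go, never let the cover touch the engine, and leave everything else on the bench where it is.

Things in the scene. Friction and masses are not known exactly. Their poses are not given: they have to be found in the camera images.
- cover_grip (a point): yellow cover, loose, 0.18 to 0.33 kg, lying flat: disc of radius 56 mm, 8 mm thick, with three round ears (radius 14 mm, 9 mm through holes), the +x ear standing out furthest. On top, in the middle, a rib 60 mm long (x), 14 wide (y), 28 high, to grip across from above. This point: middle of the rib, half-way up, 22 mm above the flat underside, over the disc centre; z up, x along the rib to the far ear
- cover_hole0 (a point): centre of the hole in the cover's far-standing ear, at the underside; from the cover's centre 78 mm along the cover's x
- cover_hole1 (a point): centre of a second hole of the cover, at the underside; from the cover's centre -40 mm along its x, +54 mm along its y
- cover_hole2 (a point): centre of the third hole of the cover, at the underside; from the cover's centre -40 mm along its x, -54 mm along its y
- case: engine, grey, fixed, on a 190 x 150 mm plate: open round chamber (outer radius 57 mm, steel rotor inside) and three aluminium bosses; rim and boss tops form the flat sealing face 75 mm above the bench, nothing stands higher. Origin: at bench height below the chamber centre; x points to the far-standing boss. Its holes have the cover's pattern: the cover fits only with its x along the engine's x
- case_hole0 (a point): mouth of the threaded hole (7 mm, black) in the far-standing boss, in the sealing face 75 mm above the bench; 78 mm along the engine's x from the chamber's centre; belongs to the far-standing hole of the cover (cover_hole0)
- case_hole1 (a point): mouth of the second threaded hole, in the sealing face, -40 mm along the engine's x, +54 mm along its y; belongs to cover_hole1
- case_hole2 (a point): mouth of the third threaded hole, in the sealing face, -40 mm along the engine's x, -54 mm along its y; belongs to cover_hole2
- round_cover_grip (a point): bystander: a blue round cover with four ears and the same kind of rib (60 x 14 x 28 mm), the wrong one, loose, flat on the bench, overall radius 76 mm; this point is the middle of its rib, half-way up, 22 mm above the bench
- wrench: bystander: a steel wrench lying on the bench beyond the work area; origin at its underside
- driver: bystander: a screwdriver lying on the bench beyond the work area; origin at its underside
- spray: bystander: a red spray can, radius 30 mm, 190 mm tall; origin at the centre of its underside
- grease: bystander: a white grease jar with red cap, radius 36 mm, 70 mm tall; origin at the centre of its underside
- mug: bystander: a white mug, radius 40 mm, 90 mm tall; origin at the centre of its underside
- piston: bystander: an aluminium piston standing on its skirt, radius 28 mm, 53 mm tall; origin at the centre of its underside
Mind the look-alikes: they are no part of the job. There is more than one size of the part that bears cover_grip; the job needs the largest.

How it is judged:
On the way, in this order (a step that is already met when the one before it is completed fails the run):
1. the cover, held clear of the bench, is tipped about 30 degrees (20 to 40) (angle between cover_grip's own z axis and vertical between 0.35 and 0.7 rad and height (world z) of cover_grip above 0.1 m and contact force between the fingers and cover above 0.5 N), for 0.2 s.
2. the cover, still held clear, is level again (within 5 degrees) (angle between cover_grip's own z axis and vertical below 0.09 rad and height (world z) of cover_grip above 0.1 m and contact force between the fingers and cover above 0.5 N), for 0.2 s.
At the end, for the whole second after the job is handed in: the cover is held by the fingers, still (under 20 mm/s) and level within 5 degrees, its underside 6 to 28 mm above the engine's sealing face at all three holes, each of its holes within 4 mm (seen from above) of its threaded hole, not touching the engine (z of cover_hole0 in the frame of case_hole0 between 0.006 and 0.028 m and z of cover_hole1 in the frame of case_hole1 between 0.006 and 0.028 m and z of cover_hole2 in the frame of case_hole2 between 0.006 and 0.028 m and horizontal distance between cover_hole0 and case_hole0 below 0.004 m and horizontal distance between cover_hole1 and case_hole1 below 0.004 m and horizontal distance between cover_hole2 and case_hole2 below 0.004 m and angle between cover_grip's own z axis and vertical below 0.09 rad and contact force between the fingers and cover above 0.5 N and contact force between cover and case below 0.1 N and linear speed of cover below 0.02 m/s); the arm keeps its last pose, push and grip.
It fails at once if the cover touches the engine (contact force between cover and case above 1 N).
It fails at once if a bystander is moved by more than 30 mm (distance of any of round_cover_grip, wrench, driver, spray, grease, mug, piston from where it was at the start of the episode above 0.03 m).
It also fails if it takes over 40 s, if anything falls off the work surface, if the arm or the gripper's body presses on something with over 40 N, if the wrist force passes 120 N, or if a joint passes its speed limit or range.

## Working session

There is one attempt and no reset: what is moved stays moved. The work goes in short steps, each a Python script; the robot and the scene stay as the last script left them, time stands still between calls to the robot, and variables do not carry over. Pictures are saved under pics/ and viewed, about 8 in all and at most 12, crops included, and the job is handed in when it is done.

```bash
mkdir -p pics; python3 - <<'E'
from rig import manip
import cv2,numpy as np
for n in ("top","scene"):
    c=manip.camera(n); cv2.imwrite(f"pics/{n}0.png",c["image"][:,:,::-1])
    print(n,c["fx"],c["fy"],c["cx"],c["cy"]);print(np.round(c["cam_to_world"],3).tolist())
c=manip.camera("wrist");print(c["fx"],c["mount"]);print(manip.get_time(),manip.get_ee_rot())
E
```

```text
top 490.87421282022996 490.87421282022996 319.7544827288577 238.05056790654692
[[0.01, -0.998, 0.063, 0.401], [-1.0, -0.01, 0.001, 0.026], [-0.0, -0.063, -0.998, 1.526], [0.0, 0.0, 0.0, 1.0]]
scene 497.6758212809058 497.6758212809058 319.4973148600608 234.58299585599588
[[-0.309, 0.757, -0.576, 1.253], [0.951, 0.251, -0.18, 0.279], [0.008, -0.603, -0.797, 1.068], [0.0, 0.0, 0.0, 1.0]]
336.4808141398011 [[-1.53420774e-03 -2.64839072e-01  9.64291404e-01 -1.21765674e-01]
 [ 9.99998215e-01  6.57412797e-04  1.77157402e-03 -3.50398964e-04]
 [-1.10311953e-03  9.64292401e-01  2.64837591e-01 -6.71075098e-02]
 [ 0.00000000e+00  0.00000000e+00  0.00000000e+00  1.00000000e+00]]
0.15 [ 1.9635562   0.46493017 -1.96409752]
```

View pics/top0.png

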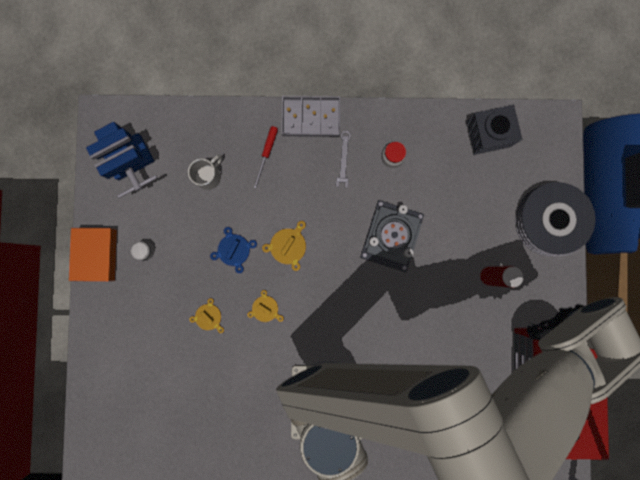

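View pics/scene0.png

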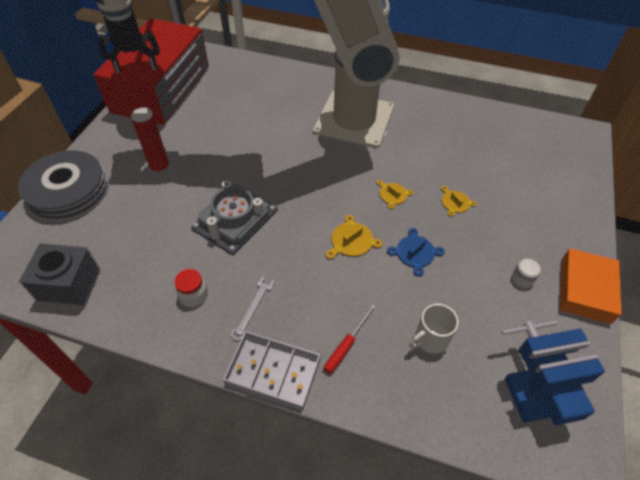

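The top view shows the large yellow cover at about (288,245), two smaller yellow ones at (208,317) and (265,308), the blue one at (234,250), and the engine at (394,234). I'll enlarge the cover and engine.

```bash
python3 - <<'E'
import cv2,numpy as np
i=cv2.imread("pics/top0.png")
a=cv2.resize(i[190:290,210:310],None,fx=4,fy=4,interpolation=3);b=cv2.resize(i[190:290,345:445],None,fx=4,fy=4,interpolation=3)
cv2.imwrite("pics/crop0.png",cv2.convertScaleAbs(np.hstack([a,b]),alpha=1.4))
E
```

```text
(no output)
```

View pics/crop0.png

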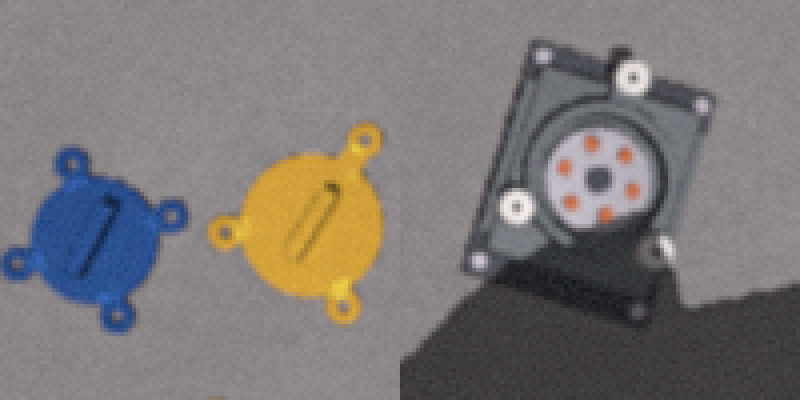

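```bash
cat > h.py <<'E'
from rig import manip
import numpy as np, cv2
from scipy.spatial.transform import Rotation as R
from scipy.optimize import least_squares
P=np.array([[.078,0],[-.04,.054],[-.04,-.054]])
def ray(px,c,T,z):
    d=T[:3,:3]@[(px[0]-c["cx"])/c["fx"],(px[1]-c["cy"])/c["fy"],1]; o=T[:3,3]
    return (o+d*(z-o[2])/d[2])[:2]
def fit(W):
    f=lambda p:((P@R.from_euler('z',p[2]).as_matrix()[:2,:2].T)+p[:2]-W).ravel()
    m=W.mean(0);v=W[0]-W[1:].mean(0)
    s=least_squares(f,[*m,np.arctan2(v[1],v[0])]); return s.x,np.round(f(s.x)*1e3,1)
def rot(yaw,flip=1,tilt=0,ax=0):
    "tool down, jaws along the part's y; tilt about part axis ax"
    C=R.from_euler('z',yaw)*R.from_rotvec(np.eye(3)[ax]*tilt)
    M=np.array([[0,0,flip],[0,flip,0],[-1,0,0]]).astype(float) # columns: tool x=-z, y=flip*y, z=x×y
    M[:,2]=np.cross(M[:,0],M[:,1])
    return (C*R.from_matrix(M)).as_rotvec()
def wristT():
    T=np.eye(4);T[:3,:3]=R.from_rotvec(manip.get_ee_rot()).as_matrix();T[:3,3]=manip.get_position();return T
def look(name):
    T=wristT();c=manip.camera("wrist");c["T"]=T@c["mount"];cv2.imwrite(f"pics/{name}.png",c["image"][:,:,::-1])
    np.savez(f"pics/{name}.npz",**{k:c[k] for k in("fx","fy","cx","cy","T")});return c
E
python3 - <<'E'
from h import *
c=manip.camera("top");T=c["cam_to_world"]
W=lambda L,z:np.array([ray(p,c,T,z) for p in L])
cov,e=fit(W([(301.25,224.75),(266.5,248.25),(296,266.75)],.008));print(cov,e)
cas,e=fit(W([(403,209.5),(374,242),(409.5,252.5)],.075));print(cas,e)
np.savez("est.npz",cov=cov,cas=cas)
for f in(1,-1):
  for n,p,z in(("cov",cov,.2),("cov",cov,.034),("cas",cas,.25),("cas",cas,.124)):
    print(f,n,z,np.round(manip.solve_ik([*p[:2],z],rot(p[2],f)),2))
  for ax in(0,1):
    for t in(.52,-.52):
      q=manip.solve_ik([*cov[:2],.3],rot(cov[2],f,t,ax)); print(ax,t,None if q is None else np.round(q,2))
E
```

```text
[ 0.47006546  0.12504718 -0.54037617] [-0.7 -0.1 -0.   0.3  0.7 -0.2]
[ 0.5056989  -0.19753933 -0.2843516 ] [ 0.4  0.2 -0.1 -0.8 -0.3  0.6]
1 cov 0.2 [ 0.24  0.3   1.97 -0.    0.87 -0.79]
1 cov 0.034 [ 0.24  0.61  2.03 -0.    0.5  -0.79]
1 cas 0.25 [-0.39  0.31  1.81 -0.    1.02 -1.68]
1 cas 0.124 [-0.39  0.49  1.89 -0.    0.76 -1.68]
0 0.52 [-0.01  0.07  2.09  0.63  0.81 -1.45]
0 -0.52 [ 0.4   0.37  1.69 -0.3   1.52 -0.55]
1 0.52 [ 0.07  0.36  1.7   0.29  1.52 -1.04]
1 -0.52 [ 0.48  0.07  2.08 -0.63  0.8  -0.15]
-1 cov 0.2 [ 0.24  0.3   1.97 -0.    0.87  2.35]
-1 cov 0.034 [ 0.24  0.61  2.03 -0.    0.5   2.35]
-1 cas 0.25 [-0.39  0.31  1.81 -0.    1.02  1.46]
-1 cas 0.124 [-0.39  0.49  1.89 -0.    0.76  1.46]
0 0.52 [-0.01  0.07  2.09  0.63  0.81  1.69]
0 -0.52 None
1 0.52 [0.07 0.36 1.7  0.29 1.52 2.1 ]
1 -0.52 None
```

```bash
python3 - <<'E'
from h import *
e=np.load("est.npz")
p=manip.get_position();manip.servo_line([*p[:2],.33],rate=.2)
for n,z in(("cas",.27),("cov",.2)):
    v=e[n];manip.move_to([*v[:2],z],rot(v[2]));manip.hold(.3);look(n+"1")
print(manip.get_time())
a=cv2.imread("pics/cas1.png");b=cv2.imread("pics/cov1.png")
for n in("cas","cov"):
    d=np.load(f"pics/{n}1.npz");Ti=np.linalg.inv(d["T"]);v=e[n]
    for q in P:
        w=np.r_[R.from_euler('z',v[2]).as_matrix()[:2,:2]@q+v[:2],.075 if n=="cas" else .008,1];c=Ti@w
        print(n,d["fx"]*c[0]/c[2]+d["cx"],d["fy"]*c[1]/c[2]+d["cy"])
E
```

```text
4.275
cas 316.40164811528297 298.0736361832384
cas 374.5826069128661 181.1080105128284
cas 258.32941703356795 181.09874394747837
cov 316.12864560018926 298.79436415636013
cov 374.8324872297708 180.7969312262994
cov 257.4687195713674 180.793143493902
```

View pics/cas1.png

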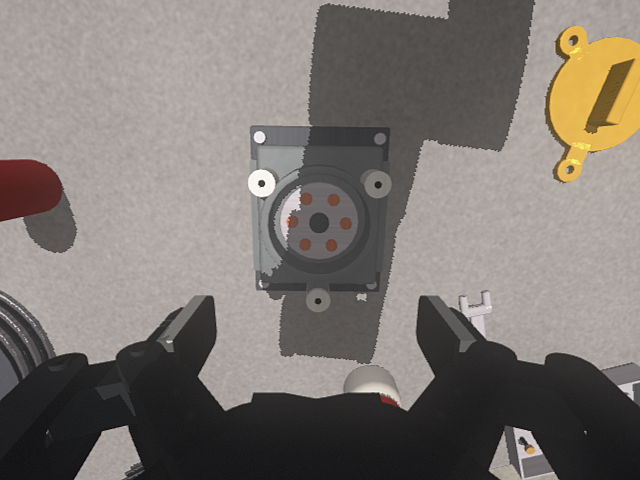

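View pics/cov1.png

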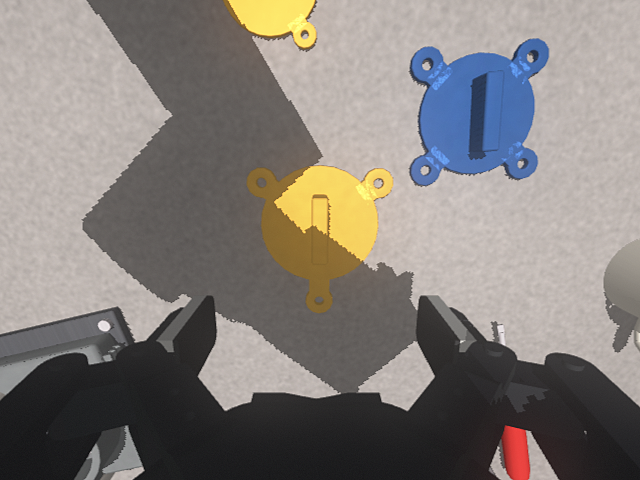

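Predictions agree with the pictures to about 3 px: engine holes at about (318,301), (377,184), (262,183) and cover holes at about (319,300), (378,183), (260,183). I'll enlarge all six holes to read them more exactly.

```bash
python3 - <<'E'
import cv2,numpy as np
rows=[]
for n,L in(("cas1",[(318,301),(377,184),(262,183)]),("cov1",[(319,300),(378,183),(260,183)])):
    i=cv2.imread(f"pics/{n}.png");r=[]
    for x,y in L:
        k=cv2.resize(i[y-12:y+13,x-12:x+13],None,fx=10,fy=10,interpolation=0)
        k=cv2.normalize(k,None,0,255,cv2.NORM_MINMAX)
        cv2.line(k,(125,0),(125,20),(0,0,255));cv2.line(k,(0,125),(20,125),(0,0,255));r.append(k)
    rows.append(np.hstack(r))
cv2.imwrite("pics/zoom1.png",np.vstack(rows))
E
```

```text
(no output)
```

View pics/zoom1.png

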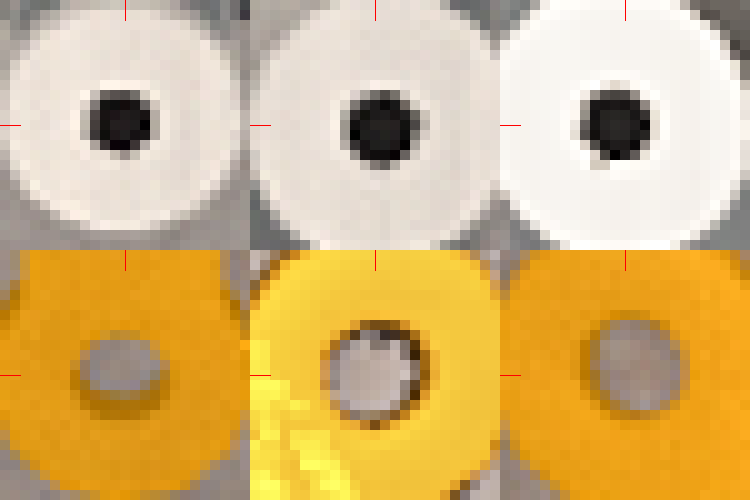

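```bash
python3 - <<'E'
from h import *
e=np.load("est.npz");o={}
for n,z,L in(("cas",.075,[(317.7,300.7),(377.7,184.5),(261.1,183.)]),("cov",.008,[(318.5,300.),(378.1,182.9),(261,182)])):
    d=np.load(f"pics/{n}1.npz");o[n],r=fit(np.array([ray(p,d,d["T"],z) for p in L]));print(n,o[n],e[n],r)
np.savez("est2.npz",**o)
v=o["cov"];r=rot(v[2])
manip.command_gripper(.05)
manip.move_to([*v[:2],.1],r);manip.servo_line([*v[:2],.033],r,rate=.1)
print(manip.get_contact_force())
manip.command_gripper(0,f_grip=60);print("w",manip.get_width(),manip.get_contact_force(),manip.get_position())
manip.servo_line([*v[:2],.06],rate=.06);manip.hold(.2)
print("w",manip.get_width(),manip.get_contact_force(),manip.get_time());look("grip")
E
```

```text
cas [ 0.50883017 -0.19607464 -0.29669817] [ 0.5056989  -0.19753933 -0.2843516 ] [-0.3  0.1  0.1 -0.3  0.3  0.2]
cov [ 0.47279647  0.12678886 -0.54717464] [ 0.47006546  0.12504718 -0.54037617] [ 0.1 -0.1 -0.   0.1 -0.  -0. ]
[-0.45249655  0.99224186  0.30759854]
w 0.013241755747205704 [-1.49985427 -0.50638904  5.85283437] [0.47324094 0.12690713 0.03368115]
w 0.012681418578075932 [-0.05073261  0.0797347  -2.4979966 ] 7.2333
```

View pics/grip.png

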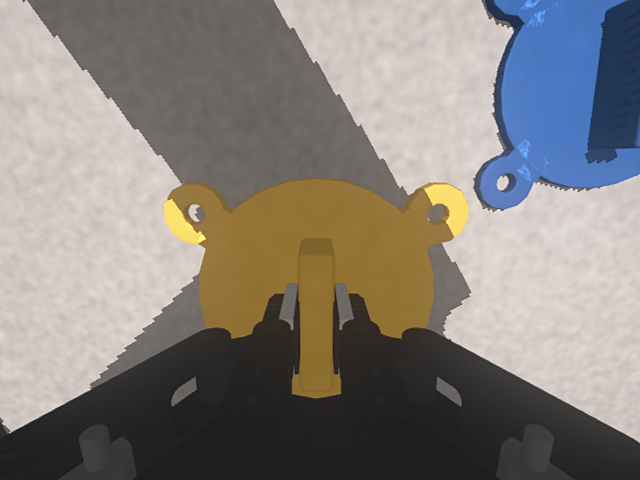

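The lift worked: width is 12.7 mm, the weight is carried, and the cover sits squarely in the jaws with its rear holes at about (195,212) and (437,212). Next I'll raise, tip, level and carry it above the engine.

```bash
python3 - <<'E'
from h import *
e=np.load("est2.npz");v=e["cov"];k=e["cas"]
manip.servo_line([*v[:2],.3],rate=.15)
manip.move_to([*v[:2],.3],rot(v[2],1,-.52,0));manip.hold(.5)
T=wristT();print("tilt",np.degrees(np.arccos(-T[2,0])),manip.get_width())
manip.move_to([*v[:2],.3],rot(v[2]));manip.hold(.5)
manip.move_to([*k[:2],.3],rot(k[2]));manip.servo_line([*k[:2],.15],rot(k[2]),rate=.12);manip.hold(.4)
look("over");print(manip.get_position(),manip.get_contact_force(),manip.get_width(),manip.get_time())
E
```

```text
tilt 29.74023288790863 0.013040715791788605
[ 0.50887516 -0.19609226  0.15013174] [ 0.23940874 -0.0586116  -1.25790948] 0.013155179195949409 14.0833
```

View pics/over.png

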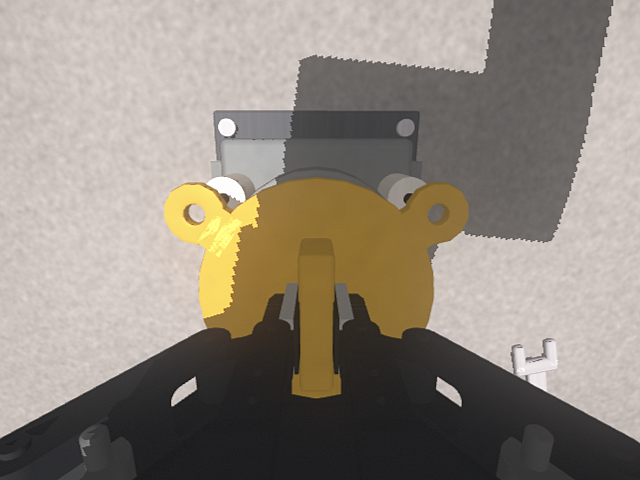

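```bash
python3 - <<'E'
from h import *
k=np.load("est2.npz")["cas"]
d=np.load("pics/over.npz");Rz=R.from_euler('z',k[2]).as_matrix()[:2,:2]
for z in(.1235,.1245,.1255):
  W=np.array([ray(p,d,d["T"],z) for p in[(438,212),(195,212)]])
  print(z,"cover holes in case frame mm",np.round((W-k[:2])@Rz*1e3,1).tolist())
i=cv2.imread("pics/over.png")
t=[cv2.resize(i[182:242,x-35:x+35],None,fx=5.5,fy=5.5,interpolation=0) for x in(200,432)]
cv2.imwrite("pics/zoom2.png",cv2.convertScaleAbs(np.hstack(t),alpha=1.3))
E
```

```text
0.1235 cover holes in case frame mm [[-40.9, 54.6], [-40.7, -53.8]]
0.1245 cover holes in case frame mm [[-41.1, 54.2], [-40.9, -53.5]]
0.1255 cover holes in case frame mm [[-41.2, 53.8], [-41.1, -53.1]]
```

View pics/zoom2.png

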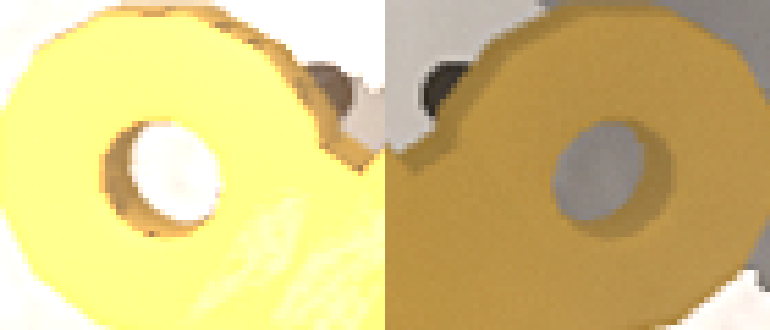

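Re-read, the hole mouths are at (438.2,213.8) and (193.8,213.9). That puts the cover holes at about (-40,±54) mm in the engine frame, within about 0.5 mm. I'll descend now.

```bash
python3 - <<'E'
from h import *
k=np.load("est2.npz")["cas"]
manip.servo_line([*k[:2],.1245],rot(k[2]),rate=.04);manip.hold(.6)
d=look("final");T=wristT()
print(manip.get_position(),k,"tilt",np.degrees(np.arccos(-T[2,0])),manip.get_contact_force(),manip.get_width(),manip.get_time())
cam=lambda w:(lambda c:(d["fx"]*c[0]/c[2]+d["cx"],d["fy"]*c[1]/c[2]+d["cy"]))(np.linalg.inv(d["T"])@np.r_[w,1])
for q in P[1:]:
    w=R.from_euler('z',k[2]).as_matrix()[:2,:2]@q+k[:2]
    print("pred engine hole",cam([*w,.075]),"cover mouth",cam([*w,T[2,3]-.0257]))
i=cv2.imread("pics/final.png")
t=[cv2.resize(i[182:242,x-35:x+35],None,fx=5.5,fy=5.5,interpolation=0) for x in(200,432)]
cv2.imwrite("pics/zoom3.png",cv2.convertScaleAbs(np.hstack(t),alpha=1.3))
E
```

```text
[ 0.50883854 -0.19608453  0.12451842] [ 0.50883017 -0.19607464 -0.29669817] tilt 0.0012820610307049752 [ 0.36536253  0.04488216 -1.47142541] 0.013268620339589601 15.5167
pred engine hole (np.float64(421.0988296077142), np.float64(206.01113884741883)) cover mouth (np.float64(437.20860858014396), np.float64(214.4968208446747))
pred engine hole (np.float64(210.2575184044764), np.float64(205.76399038278782)) cover mouth (np.float64(193.96479942963734), np.float64(214.20739173462346))
```

View pics/zoom3.png

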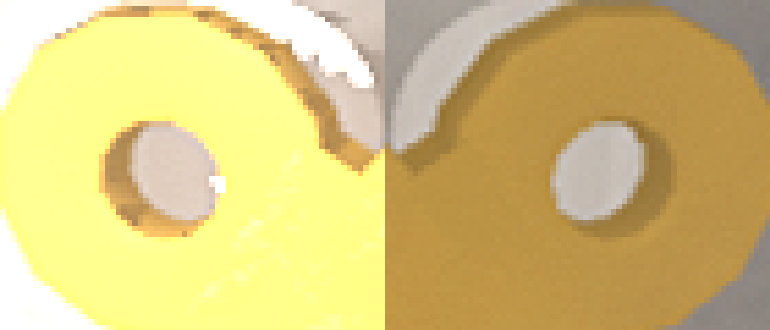

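The cover's hole mouths match their predicted pixels within 1 px, and the boss surface shows symmetrically through both holes. I'm handing in.

```bash
python3 -c "
from rig import manip
manip.sign_off()"
```

```text
the job is handed in; nothing more can be done
```

I picked up the largest yellow cover by its rib and raised it to 0.3 m. There I tipped it 29.7° about the rib, levelled it, and carried it over the engine, where it is still held. I handed the job in at about 15.5 s; sign-off gives no verdict.

**Last checks:**
- **Hold:** the tool was level (0.00°), the grip steady at 13.3 mm width, and the cover showed no slip after the tip.
- **Height:** the underside is about 16 mm above the sealing face, worked out from the arm's position rather than measured directly.
- **Alignment:** the two rear cover holes were within 1 px (about 0.5 mm) of where they should be for alignment. The gripper hides the far hole, so I inferred its alignment from the pose and did not see it.
- **Contact:** there was no sign of contact with the engine.

**Disagreements:**
- **Cameras:** the top and wrist cameras differed by about 3 mm in absolute position. The shift was the same for cover and engine, so I used the wrist camera for both.
- **Weight reading:** it varied between 1.3 and 2.5 N, which I took as sensor noise.

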